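# Right the tipped paint bottle and lift the carrier

### The job

A squeeze bottle has tipped over in the paint carrier: while the carrier stays standing in the sheet pan, set the bottle upright on the carrier's floor and let go of it. Then take the carrier by its handle bar, lift it straight up about 10 cm clear of the pan and finish while holding it there, steady and level, with the bottle and all four pots upright and everything still in it. Leave the two cups beside it alone.

Things in the scene. Friction and masses are not known exactly. Their poses are not given: they have to be found in the camera images.
- carrier: loose plywood bottle carrier, about 0.42 kg empty, 0.8 kg loaded, standing in the sheet pan. Origin at the centre of its underside, z up. 284 mm (x) by 270 mm (y). Floor top at z = 8 mm. A low divider (12 mm thick, top at z = 30 mm) along y at x = 0 parts it into two lanes along y, each 130 mm wide and 258 mm long. Outer side walls rise to z = 22 mm, end walls to z = 35 mm.
- lane1 (a point): point between the two pots of the lane on the carrier's -x side, on the floor (carrier x = -85, y = 0, z = 8 mm; 14 mm outward of the lane's middle line)
- lane2 (a point): point between the two pots of the lane on the carrier's +x side, on the floor (carrier x = 85, y = 0, z = 8 mm; 14 mm outward of the lane's middle line)
- handle (a point): middle of the handle: a straight wooden bar along the carrier's y above the divider, 20 mm wide (x), 22 mm tall, 270 mm long. This point is on its centre line (carrier x = 0, y = 0, z = 140 mm), above the balance point to about 15 mm. Posts (22 mm in x, 12 mm in y) carry it at y = -129 and +129 mm; between them the bar is free, to be gripped from above.
- bottle: loose white squeeze bottle, 80 to 160 g, 112 mm long: body 40 x 40 mm square for 80 mm, shoulder, then a grey cap 24 mm across from 92 to 112 mm. Origin at the centre of its base, z from base to cap, x and y square to its flat sides. Starts lying on a flat side in either lane, its middle about at point lane1 or lane2, cap roughly towards carrier +y. Weight centre 45 mm from its base.
- block: loose plain wooden sanding block 40 x 95 x 26 mm, about 60 g, lying in the lane that the bottle is not in; origin level with its underside, 56 mm from the block's middle towards its own -y; z up, long side along its y. Stays in the carrier.
- pot_a: loose closed round paint pot, 44 mm across, 40 mm tall, about 50 g; stands upright at one end of a lane; origin at the centre of its underside, z up. Stays in the carrier, upright.
- pot_b: loose closed round paint pot, 44 mm across, 40 mm tall, about 50 g; stands upright at one end of a lane; origin at the centre of its underside, z up. Stays in the carrier, upright.
- pot_c: loose closed round paint pot, 44 mm across, 40 mm tall, about 50 g; stands upright at one end of a lane; origin at the centre of its underside, z up. Stays in the carrier, upright.
- pot_d: loose closed round paint pot, 44 mm across, 40 mm tall, about 50 g; stands upright at one end of a lane; origin at the centre of its underside, z up. Stays in the carrier, upright.
- pan: fixed aluminium sheet pan, 420 mm (x) by 560 mm (y), rim 20 mm high; origin at the centre of its underside on the table, z up; its floor is 3 mm thick and the carrier stands on it
- cup: loose open white plastic cup, 62 mm across its rim, 45 mm tall, standing in the pan on its left (+y) side; origin at the centre of its underside. To be left alone.
- upturned_cup: loose white plastic cup standing upside down in the pan on its right (-y) side, 62 mm across, 45 mm tall; origin at the centre of its underside. To be left alone.
There are look-alikes about, which are no part of the job. What is shaped like the pot_a but blue is not meant.

How it is judged:
On the way:
1. the bottle stands upright on the carrier's floor, let go, while the carrier still stands level in the pan (x of bottle in the frame of carrier between -0.14 and 0.14 m and y of bottle in the frame of carrier between -0.135 and 0.135 m and z of bottle in the frame of carrier between 0.003 and 0.016 m and angle between the z axis of bottle and the z axis of carrier, either way round below 0.1 rad and angle between bottle's own z axis and vertical below 0.2 rad and linear speed of bottle below 0.02 m/s and contact force between the fingers and bottle below 0.1 N and z of carrier in the frame of pan below 0.008 m and angle between carrier's own z axis and vertical below 0.03 rad), for 0.3 s.
At the end, for the whole second after the job is handed in: Gripper holds the carrier 50 to 170 mm up from the table, within 0.10 rad of level, still (20 mm/s, 0.08 rad/s), touching no pan or cup; bottle, untouched, stands on its floor within 0.1 rad of upright in it, four pots upright (0.25 rad), block inside (z of carrier in the frame of pan between 0.05 and 0.17 m and angle between carrier's own z axis and vertical below 0.1 rad and linear speed of carrier below 0.02 m/s and angular speed of carrier below 0.08 rad/s and contact force between the fingers and carrier above 3 N and contact force between carrier and pan below 0.1 N and contact force between carrier and cup below 0.1 N and contact force between carrier and upturned_cup below 0.1 N and x of bottle in the frame of carrier between -0.14 and 0.14 m and y of bottle in the frame of carrier between -0.135 and 0.135 m and z of bottle in the frame of carrier between 0.003 and 0.016 m and angle between the z axis of bottle and the z axis of carrier, either way round below 0.1 rad and angle between bottle's own z axis and vertical below 0.2 rad and contact force between the fingers and bottle below 0.1 N and x of pot_a in the frame of carrier between -0.14 and 0.14 m and y of pot_a in the frame of carrier between -0.135 and 0.135 m and z of pot_a in the frame of carrier between 0.003 and 0.016 m and angle between each of pot_a, pot_b, pot_c, pot_d's own z axis and vertical below 0.25 rad and x of pot_b in the frame of carrier between -0.14 and 0.14 m and y of pot_b in the frame of carrier between -0.135 and 0.135 m and z of pot_b in the frame of carrier between 0.003 and 0.016 m and x of pot_c in the frame of carrier between -0.14 and 0.14 m and y of pot_c in the frame of carrier between -0.135 and 0.135 m and z of pot_c in the frame of carrier between 0.003 and 0.016 m and x of pot_d in the frame of carrier between -0.14 and 0.14 m and y of pot_d in the frame of carrier between -0.135 and 0.135 m and z of pot_d in the frame of carrier between 0.003 and 0.016 m and x of block in the frame of carrier between -0.14 and 0.14 m and y of block in the frame of carrier between -0.2 and 0.2 m and z of block in the frame of carrier between 0.003 and 0.03 m); the arm keeps its last pose, push and grip.
It fails at once if the carrier is tipped steeply (more than 0.35 rad) (angle between carrier's own z axis and vertical above 0.35 rad).
It fails at once if a paint pot is knocked over (tilts more than 0.6 rad) (angle between any of pot_a, pot_b, pot_c, pot_d's own z axis and vertical above 0.6 rad).
It fails at once if a cup outside the carrier is moved more than 40 mm (distance of any of cup, upturned_cup from where it was at the start of the episode above 0.04 m).
It also fails if it takes over 64 s, if anything falls off the work surface, if the arm or the gripper's body presses on something with over 40 N, if the wrist force passes 120 N, or if a joint passes its speed limit or range.

### The arm

A 6-joint arm with a two-finger parallel gripper is mounted at the origin on the work surface. World frame = base frame: x ahead of the robot, y to its left, z up, the work surface at z = 0. Lengths are in m, angles in rad, forces in N, time in s.
With the tool pointing down it reaches from about 0.425 to 1.125 m from the base axis. Payload 14.9 kg.
Tool frame: the origin (TCP) lies where the fingers leave the gripper's body, on its centre line; the fingertips stand 78 mm ahead of it and the grasp point (between the pads) lies 60 mm ahead of it; z points along the fingers, y is the line along which they close (so a half turn about z gives the same grasp; the last joint's range is limited). The gripper opens to 91 mm and grips with 3 to 60 N. Pads are 32 mm wide; open, the fingers measure 118 mm over their backs; the gripper's body (76 mm by 178 mm) begins 60 mm behind the grasp point.
Start: joints at [-1.378, 0.379, 1.734, -0, 1.028, -0.033], TCP at [0.157, -0.682, 0.292] pointing down, gripper open.
Joint ranges: [-2.77, 2.77], [-0.74, 2.19], [0, 2.66], [-1.06, 4.2], [0.31, 2.87], [-3.08, 3.08]. Speed limits (rad/s): [1.89, 1.89, 2.39, 3.14, 3.14, 3.14].

### API

Orientations are given as a unit quaternion [w, x, y, z].
In Python, from workcell import env gives the robot as it stands.
- The arm moves only by the tool step_arm, never from a script. Its argument "rows" is a list of rows, each an object with "delta_pos": the shift along the tool's x, y, z in m, a list of three; "yaw": the turn about the tool's z in degrees; "gripper": the opening, from 0 (shut) to 1 (fully open). A call has exactly 10 rows; each row is the pose to reach, as a shift and turn from the pose commanded when the call began, along the tool's axes at that moment; what a row does not reach only later rows make up. A row lasts 1/12 s, in which the tool goes at most 41.7 mm and 7.16 degrees, less where a joint would pass 70% of its speed; a pose out of reach is approached as far as the arm can. A call with a gripper value outside its range is refused whole. The fingers move at their own pace and stop on an object; "grip_force" is the grip in N (left out, the last holds). Time passes only in rows, so rows that repeat a pose let the fingers close, or fill a call up. It gives the time, the measured TCP pose, the force, the opening and the grip force at its end, in the units of the state.
- env.get_state(): the state, without advancing time (a new reading comes with each control period).
- env.camera(name): name is "scene" or "top" or "wrist"; returns the picture (420x560x3 uint8, red, green, blue); there is no depth.
- env.camera_params(name): a dict with "intrinsics" (3x3 intrinsics, pixels), "dist_coeffs" ([k1, k2, p1, p2, k3] as OpenCV has them; the pictures are not rectified), "rvec" (rotation vector, rad) and "tvec" (3), from world to camera coordinates, as OpenCV has them. Camera axes: x right, y down, z forward; pixel columns grow to the right and rows downward; lengths in m; the calibration is good to about 2 mm. A picture is of the moment at which its call begins: read the wrist's pose just before it. camera_params takes no time and is no camera call; for the wrist camera it gives the pose at the moment of the call.
- env.finish_job(): hands the job in; it is judged then, once.
The state is a dict: "t": time; "qpos": joint angles; "qd": joint speeds; "joint_torque": joint torques, N m; "ee_pos": TCP position; "ee_rot": TCP orientation; "contact_force": force on the tool from outside, world axes, zero at the start; "wrist_torque": the same for the moment, N m; "opening": finger opening in m; "finger_force": force on a finger pad.
Only numpy, scipy, OpenCV 4.12 (cv2) and the standard library are available. Lean on these libraries where they do the work, as an engineer would, in place of code of your own. Each camera call takes 0.05 s, during which the arm holds its last target. There are 200 camera calls.

## Working session

There is one attempt and no reset: what is moved stays moved. The work goes in short steps, Python scripts to look and compute and a tool call to move; the robot and the scene stay as the last step left them, time stands still between calls to the robot, and variables do not carry over. Pictures are saved under pics/ and viewed, at most 10 in all, crops included, and the job is handed in when it is done.

Besides the shell and the picture viewer there is one more tool, called after "Request:" by a JSON object that holds its "fn" and its "kwargs". step_arm: Moves the arm, as the interface text tells. Its arguments: {"type":"object","properties":{"rows":{"type":"array"},"grip_force":{"type":"number"}},"required":["rows"]}

```bash
ls; mkdir -p pics
cat > h.py <<'E'
import numpy as np, cv2
from workcell import env
def snap(cam,name=None):
    p=env.camera_params(cam); im=env.camera(cam)
    if name: cv2.imwrite(f'pics/{name}.png',cv2.cvtColor(im,cv2.COLOR_RGB2BGR))
    return im,p
def ray(p,uv):
    K=np.array(p['intrinsics']);d=np.array(p['dist_coeffs'])
    n=cv2.undistortPoints(np.array(uv,float).reshape(-1,1,2),K,d).reshape(-1,2)
    R=cv2.Rodrigues(np.array(p['rvec'],float))[0];t=np.array(p['tvec'],float).ravel()
    return -R.T@t, (np.c_[n,np.ones(len(n))])@R
def onz(p,uv,z):
    c,d=ray(p,uv); return c+d*((z-c[2])/d[:,2])[:,None]
def tri(p1,a,p2,b):
    c1,d1=ray(p1,[a]);c2,d2=ray(p2,[b]);d1=d1[0]/np.linalg.norm(d1);d2=d2[0]/np.linalg.norm(d2)
    s=np.linalg.lstsq(np.c_[d1,-d2],c2-c1,rcond=None)[0]
    x,y=c1+s[0]*d1,c2+s[1]*d2
    return (x+y)/2,np.linalg.norm(x-y)
def proj(p,X):
    return cv2.projectPoints(np.array(X,float).reshape(-1,1,3),np.array(p['rvec'],float),np.array(p['tvec'],float),np.array(p['intrinsics']),np.array(p['dist_coeffs']))[0].reshape(-1,2)
E
python3 - <<'E'
from h import *
np.set_printoptions(precision=4,suppress=True)
for c in ['top','scene']:
    im,p=snap(c,c+'0'); print(c,ray(p,[[280,210]]),p['intrinsics'])
print(env.get_state())
E
```

```text
pics
top (array([0.4508, 0.0297, 0.9674]), array([[ 0.1423,  0.0114, -0.9899]])) [[446.1101   0.     279.8159]
 [  0.     446.1101 203.6068]
 [  0.       0.       1.    ]]
scene (array([1.2618, 0.1118, 0.5356]), array([[-0.8475, -0.0555, -0.5282]])) [[416.5462   0.     272.3558]
 [  0.     416.5462 210.9619]
 [  0.       0.       1.    ]]
{'t': 0.1, 'qpos': array([-1.3783,  0.3794,  1.7347,  0.    ,  1.0285, -0.0333]), 'qd': array([ 0.0016, -0.0013, -0.0013,  0.0005, -0.0005,  0.0023]), 'joint_torque': array([  0.0008, -76.5034, -43.5292,   0.0652,   0.0398,  -0.    ]), 'ee_pos': array([ 0.1567, -0.682 ,  0.2916]), 'ee_rot': array([-0.0005,  0.9936,  0.1126, -0.    ]), 'contact_force': array([-0.5864, -0.2604,  0.7645]), 'wrist_torque': array([ 0.0325, -0.0266, -0.0027]), 'finger_force': 0.0, 'opening': 0.0911862951401956}
```

View pics/top0.png

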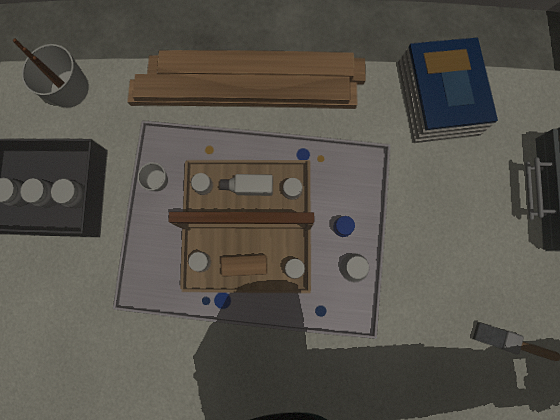

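View pics/scene0.png

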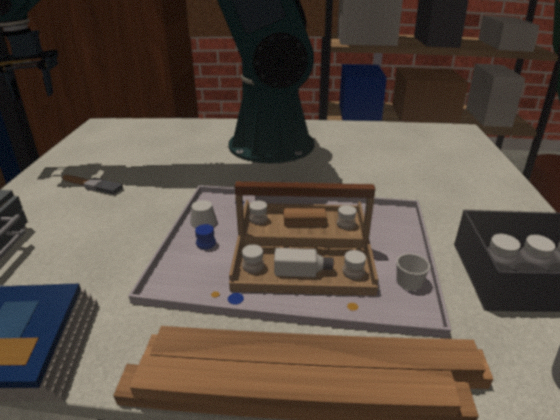

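The top view shows the bottle lying in the far (+x) lane at about (245,184) with its cap to the left (+y). The block is in the near lane, and the handle runs along row 217. I'll locate these roughly first, then look closer with the wrist camera.

Run:
```python
from h import *
np.set_printoptions(precision=4,suppress=True)
pt,ps=env.camera_params('top'),env.camera_params('scene')
print('bottle',onz(pt,[[252,184],[219,185],[272,184]],.04))
print('handle ends top', onz(pt,[[169,216],[314,217]],.154))
print('carrier wall corners',onz(pt,[[186,162],[309,162],[181,291],[309,291]],.03))
# tri: bar ends, cap end
print(tri(pt,(169,212),ps,(374,187))); print(tri(pt,(314,214),ps,(236,184)))
print('cap',tri(pt,(219,185),ps,(333,263)))
print('cups',onz(pt,[[152,177],[357,267]],.045))
w=env.camera_params('wrist'); s=env.get_state(); c,d=ray(w,[[280,210],[280,0],[560,210]]);print(c,d,s['ee_pos'])
```

```text
bottle [[0.6385 0.1011 0.04  ]
 [0.6348 0.1713 0.04  ]
 [0.6394 0.0587 0.04  ]]
handle ends top [[ 0.5517  0.2447  0.154 ]
 [ 0.5561 -0.0237  0.154 ]]
carrier wall corners [[ 0.6864  0.2476  0.03  ]
 [ 0.6917 -0.0197  0.03  ]
 [ 0.41    0.2431  0.03  ]
 [ 0.4173 -0.0236  0.03  ]]
(array([0.559 , 0.2448, 0.1555]), np.float64(5.154531552834223e-05))
(array([ 0.5612, -0.0213,  0.155 ]), np.float64(0.004579848128396745))
cap (array([0.6367, 0.1723, 0.0307]), np.float64(0.0008861273753844999))
cups [[ 0.6484  0.3159  0.045 ]
 [ 0.4686 -0.1208  0.045 ]]
[ 0.2308 -0.6656  0.3845] [[-0.268  -0.0667 -0.9612]
 [ 0.2676  0.0558 -1.1149]
 [-0.0996 -0.8025 -0.9613]] [ 0.1567 -0.682   0.2916]
```

Request:
{"fn": "step_arm", "kwargs": {"rows": [{"delta_pos": [0.027, -0.03, -0.01], "yaw": -7, "gripper": 1}, {"delta_pos": [0.054, -0.06, -0.02], "yaw": -14, "gripper": 1}, {"delta_pos": [0.081, -0.09, -0.03], "yaw": -21, "gripper": 1}, {"delta_pos": [0.108, -0.12, -0.04], "yaw": -28, "gripper": 1}, {"delta_pos": [0.135, -0.15, -0.05], "yaw": -35, "gripper": 1}, {"delta_pos": [0.162, -0.18, -0.06], "yaw": -42, "gripper": 1}, {"delta_pos": [0.189, -0.21, -0.07], "yaw": -49, "gripper": 1}, {"delta_pos": [0.216, -0.24, -0.08], "yaw": -56, "gripper": 1}, {"delta_pos": [0.243, -0.27, -0.09], "yaw": -63, "gripper": 1}, {"delta_pos": [0.27, -0.3, -0.1], "yaw": -70, "gripper": 1}]}}

```text
t: 0.93
ee_pos: [0.353, -0.3275, 0.3926]
ee_rot: [-0.0, 0.747, 0.664, -0.0]
contact_force: [2.0, -1.5, 0.5]
opening: 0.0917
finger_force: 0.0
```

Request:
{"fn": "step_arm", "kwargs": {"rows": [{"delta_pos": [0.036, 0.017, 0], "yaw": -2, "gripper": 1}, {"delta_pos": [0.072, 0.034, 0], "yaw": -4, "gripper": 1}, {"delta_pos": [0.108, 0.051, 0], "yaw": -6, "gripper": 1}, {"delta_pos": [0.144, 0.068, 0], "yaw": -8, "gripper": 1}, {"delta_pos": [0.18, 0.085, 0], "yaw": -8, "gripper": 1}, {"delta_pos": [0.216, 0.102, 0], "yaw": -8, "gripper": 1}, {"delta_pos": [0.252, 0.119, 0], "yaw": -8, "gripper": 1}, {"delta_pos": [0.288, 0.136, 0], "yaw": -8, "gripper": 1}, {"delta_pos": [0.324, 0.153, 0], "yaw": -8, "gripper": 1}, {"delta_pos": [0.36, 0.17, 0], "yaw": -8, "gripper": 1}]}}

```text
t: 1.77
ee_pos: [0.5662, 0.009, 0.3921]
ee_rot: [-0.0, 0.701, 0.713, -0.0]
contact_force: [0.9, -0.6, 0.7]
opening: 0.0916
finger_force: 0.0
```

Run:
```python
from h import *
import pickle
np.set_printoptions(precision=4,suppress=True)
im,p=snap('wrist','w1'); print(ray(p,[[280,210]]),env.get_state()['ee_pos'])
pickle.dump(p,open('w1.pkl','wb'))
```

```text
(array([0.5652, 0.0844, 0.4849]), array([[ 0.0088, -0.2761, -0.9611]])) [0.5689 0.013  0.3921]
```

View pics/w1.png

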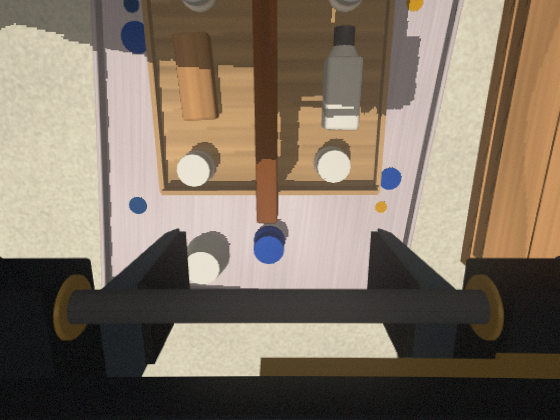

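Request:
{"fn": "step_arm", "kwargs": {"rows": [{"delta_pos": [0.03, 0.01, 0], "yaw": 0, "gripper": 1}, {"delta_pos": [0.06, 0.02, 0], "yaw": 0, "gripper": 1}, {"delta_pos": [0.09, 0.03, 0], "yaw": 0, "gripper": 1}, {"delta_pos": [0.12, 0.04, 0], "yaw": 0, "gripper": 1}, {"delta_pos": [0.14, 0.05, 0], "yaw": 0, "gripper": 1}, {"delta_pos": [0.14, 0.05, 0], "yaw": 0, "gripper": 1}, {"delta_pos": [0.14, 0.05, 0], "yaw": 0, "gripper": 1}, {"delta_pos": [0.14, 0.05, 0], "yaw": 0, "gripper": 1}, {"delta_pos": [0.14, 0.05, 0], "yaw": 0, "gripper": 1}, {"delta_pos": [0.14, 0.05, 0], "yaw": 0, "gripper": 1}]}}

```text
t: 2.65
ee_pos: [0.6132, 0.1469, 0.3923]
ee_rot: [0.0, 0.702, 0.713, -0.0]
contact_force: [-0.8, -1.0, -0.0]
opening: 0.0912
finger_force: 0.0
```

Run:
```python
from h import *
import pickle
np.set_printoptions(precision=4,suppress=True)
im,p=snap('wrist','w2'); print(ray(p,[[280,210]]),env.get_state()['ee_pos'],env.get_state()['ee_rot'])
pickle.dump(p,open('w2.pkl','wb'))
```

```text
(array([0.6122, 0.2222, 0.4851]), array([[ 0.0086, -0.2761, -0.9611]])) [0.6132 0.1469 0.3924] [0.0001 0.7016 0.7125 0.    ]
```

View pics/w2.png

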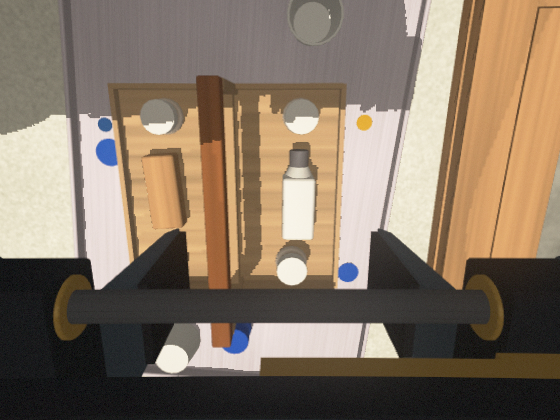

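Wrist view w2 shows the bottle body at columns 283–315, rows 175–240, with the cap at rows 150–167. The handle's top face runs from (209,77) to (220,346). Next I'll triangulate these.

Run:
```python
from h import *
import pickle
np.set_printoptions(precision=4,suppress=True)
a,b=[pickle.load(open(f,'rb')) for f in('w1.pkl','w2.pkl')]
print('base L',tri(a,(325,128),b,(283,239)),'base R',tri(a,(358,130),b,(314,240)))
print('bar end L',tri(a,(257,222),b,(210,346)),'R',tri(a,(277,221),b,(231,345)))
print('pot+x-y',tri(a,(333,164),b,(292,269)))
print('w2 top face',onz(b,[[284,175],[315,175],[283,239],[314,240]],.051))
print('cap tip/neck z=.031',onz(b,[[300,150],[299,167]],.035))
print('bar w2',onz(b,[[197,77],[222,77],[210,346],[231,345]],.154))
print('pots w2',onz(b,[[301,116],[292,269],[157,117]],.051))
print('walls w2 far corners z.038',onz(b,[[110,85],[345,85]],.038))
```

```text
base L (array([0.6201, 0.0596, 0.0513]), np.float64(0.0007945052095807364)) base R (array([0.6595, 0.0575, 0.0476]), np.float64(0.0012719984236152617))
bar end L (array([ 0.5454, -0.0222,  0.155 ]), np.float64(0.0024763553953515787)) R (array([ 0.5657, -0.0223,  0.1521]), np.float64(0.00029461469854040906))
pot+x-y (array([0.6324, 0.0173, 0.0487]), np.float64(0.001236416092669747))
w2 top face [[0.6202 0.1414 0.051 ]
 [0.6575 0.142  0.051 ]
 [0.6205 0.0593 0.051 ]
 [0.6597 0.0586 0.051 ]]
cap tip/neck z=.031 [[0.6395 0.1698 0.035 ]
 [0.6389 0.1488 0.035 ]]
bar w2 [[ 0.5425  0.2441  0.154 ]
 [ 0.5637  0.2445  0.154 ]
 [ 0.544  -0.0224  0.154 ]
 [ 0.5661 -0.021   0.154 ]]
pots w2 [[0.6385 0.2106 0.051 ]
 [0.6329 0.0181 0.051 ]
 [0.4727 0.2068 0.051 ]]
walls w2 far corners z.038 [[0.4176 0.241  0.038 ]
 [0.6891 0.2456 0.038 ]]
```

Request:
{"fn": "step_arm", "kwargs": {"rows": [{"delta_pos": [-0.024, 0.024, 0.03], "yaw": 0, "gripper": 1}, {"delta_pos": [-0.048, 0.048, 0.06], "yaw": 0, "gripper": 1}, {"delta_pos": [-0.048, 0.048, 0.09], "yaw": 0, "gripper": 1}, {"delta_pos": [-0.048, 0.048, 0.12], "yaw": 0, "gripper": 1}, {"delta_pos": [-0.048, 0.048, 0.15], "yaw": 0, "gripper": 1}, {"delta_pos": [-0.048, 0.048, 0.18], "yaw": 0, "gripper": 1}, {"delta_pos": [-0.048, 0.048, 0.2], "yaw": 0, "gripper": 1}, {"delta_pos": [-0.048, 0.048, 0.21], "yaw": 0, "gripper": 1}, {"delta_pos": [-0.048, 0.048, 0.21], "yaw": 0, "gripper": 1}, {"delta_pos": [-0.048, 0.048, 0.21], "yaw": 0, "gripper": 1}]}}

```text
t: 3.53
ee_pos: [0.6625, 0.1003, 0.1829]
ee_rot: [0.0, 0.701, 0.713, 0.0]
contact_force: [0.5, 0.7, 0.7]
opening: 0.0913
finger_force: 0.0
```

Request:
{"fn": "step_arm", "kwargs": {"rows": [{"delta_pos": [0, -0.001, 0.01], "yaw": 0, "gripper": 1}, {"delta_pos": [0, -0.001, 0.02], "yaw": 0, "gripper": 1}, {"delta_pos": [0, -0.001, 0.03], "yaw": 0, "gripper": 1}, {"delta_pos": [0, -0.001, 0.04], "yaw": 0, "gripper": 1}, {"delta_pos": [0, -0.001, 0.05], "yaw": 0, "gripper": 1}, {"delta_pos": [0, -0.001, 0.06], "yaw": 0, "gripper": 1}, {"delta_pos": [0, -0.001, 0.07], "yaw": 0, "gripper": 1}, {"delta_pos": [0, -0.001, 0.074], "yaw": 0, "gripper": 1}, {"delta_pos": [0, -0.001, 0.074], "yaw": 0, "gripper": 1}, {"delta_pos": [0, -0.001, 0.074], "yaw": 0, "gripper": 1}]}}

```text
t: 4.37
ee_pos: [0.6612, 0.1006, 0.1081]
ee_rot: [-0.0, 0.701, 0.713, -0.0]
contact_force: [0.5, 0.1, 0.3]
opening: 0.0911
finger_force: 0.0
```

Request:
{"fn": "step_arm", "kwargs": {"grip_force": 5, "rows": [{"delta_pos": [0, 0, 0], "yaw": 0, "gripper": 0.8}, {"delta_pos": [0, 0, 0], "yaw": 0, "gripper": 0.7}, {"delta_pos": [0, 0, 0], "yaw": 0, "gripper": 0.6}, {"delta_pos": [0, 0, 0], "yaw": 0, "gripper": 0.5}, {"delta_pos": [0, 0, 0], "yaw": 0, "gripper": 0.4}, {"delta_pos": [0, 0, 0], "yaw": 0, "gripper": 0.4}, {"delta_pos": [0, 0, 0], "yaw": 0, "gripper": 0.4}, {"delta_pos": [0, 0, 0], "yaw": 0, "gripper": 0.4}, {"delta_pos": [0, 0, 0], "yaw": 0, "gripper": 0.4}, {"delta_pos": [0, 0, 0], "yaw": 0, "gripper": 0.4}]}}

```text
t: 5.2
ee_pos: [0.6612, 0.1005, 0.1082]
ee_rot: [-0.0, 0.701, 0.713, -0.0]
contact_force: [-1.4, 0.8, 1.1]
opening: 0.0399
finger_force: 5.0
```

Request:
{"fn": "step_arm", "kwargs": {"rows": [{"delta_pos": [-0.002, 0, 0], "yaw": 0, "gripper": 0.4}, {"delta_pos": [-0.004, 0, 0], "yaw": 0, "gripper": 0.4}, {"delta_pos": [-0.006, 0, 0], "yaw": 0, "gripper": 0.4}, {"delta_pos": [-0.008, 0, 0], "yaw": 0, "gripper": 0.4}, {"delta_pos": [-0.008, 0, 0], "yaw": 0, "gripper": 0.4}, {"delta_pos": [-0.008, 0, 0], "yaw": 0, "gripper": 0.45}, {"delta_pos": [-0.008, 0, 0], "yaw": 0, "gripper": 0.5}, {"delta_pos": [-0.008, 0, 0], "yaw": 0, "gripper": 0.5}, {"delta_pos": [-0.008, 0, 0], "yaw": 0, "gripper": 0.5}, {"delta_pos": [-0.008, 0, 0], "yaw": 0, "gripper": 0.5}]}}

```text
t: 6.03
ee_pos: [0.6613, 0.0926, 0.1082]
ee_rot: [-0.0, 0.701, 0.713, 0.0]
contact_force: [0.2, 0.3, 0.1]
opening: 0.0459
finger_force: 0.0
```

Request:
{"fn": "step_arm", "kwargs": {"rows": [{"delta_pos": [0.01, 0, 0], "yaw": 0, "gripper": 0.5}, {"delta_pos": [0.02, 0, 0], "yaw": 0, "gripper": 0.5}, {"delta_pos": [0.03, 0, 0], "yaw": 0, "gripper": 0.5}, {"delta_pos": [0.04, 0, 0], "yaw": 0, "gripper": 0.5}, {"delta_pos": [0.05, 0, 0], "yaw": 0, "gripper": 0.5}, {"delta_pos": [0.06, 0, 0], "yaw": 0, "gripper": 0.5}, {"delta_pos": [0.066, 0, 0], "yaw": 0, "gripper": 0.5}, {"delta_pos": [0.066, 0, 0], "yaw": 0, "gripper": 0.45}, {"delta_pos": [0.066, 0, 0], "yaw": 0, "gripper": 0.45}, {"delta_pos": [0.066, 0, 0], "yaw": 0, "gripper": 0.45}]}}

```text
t: 6.87
ee_pos: [0.6602, 0.1583, 0.1082]
ee_rot: [-0.0, 0.701, 0.713, -0.0]
contact_force: [0.4, -0.0, -1.1]
opening: 0.041
finger_force: 0.0
```

Run:
```python
from h import *
im,p=snap('top'); c=im[110:260,140:340]; c=cv2.resize(c,(800,600),interpolation=cv2.INTER_CUBIC)
s,_=snap('scene'); d=cv2.resize(s[170:320,200:400],(800,600),interpolation=cv2.INTER_CUBIC)
cv2.imwrite('pics/s3.png',d[...,::-1]); cv2.imwrite('pics/t3.png',c[...,::-1])
print(env.get_state()['ee_pos'],env.get_state()['opening'])
print(proj(_,[[.661,.051,.051],[.661,.163,.031]]))
```

```text
[0.66024454 0.15807835 0.10823141] 0.04139791171980807
[[268.55617669 260.23846343]
 [328.76923328 270.96588729]]
```

View pics/s3.png

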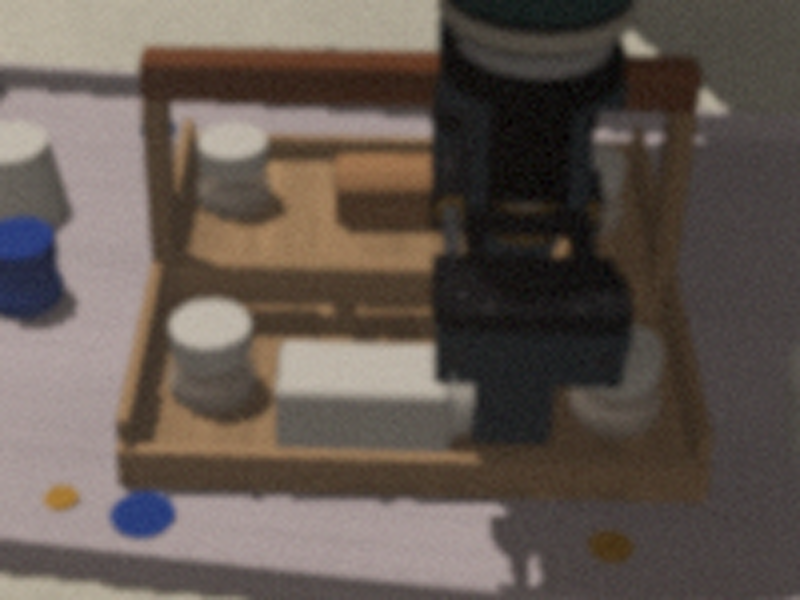

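Scene crop: the bottle body ends at about x=455, the shoulder reaches 475, and the fingers cover the cap from 475 to 550. The pot is clear. I'll narrow the fingers, lower and close on the cap.

Request:
{"fn": "step_arm", "kwargs": {"grip_force": 4, "rows": [{"delta_pos": [0, 0, 0], "yaw": 0, "gripper": 0.36}, {"delta_pos": [0, 0, 0], "yaw": 0, "gripper": 0.33}, {"delta_pos": [0, 0, 0], "yaw": 0, "gripper": 0.33}, {"delta_pos": [0, 0, 0.003], "yaw": 0, "gripper": 0.33}, {"delta_pos": [0, 0, 0.006], "yaw": 0, "gripper": 0.33}, {"delta_pos": [0, 0, 0.009], "yaw": 0, "gripper": 0.33}, {"delta_pos": [0, 0, 0.009], "yaw": 0, "gripper": 0.2}, {"delta_pos": [0, 0, 0.009], "yaw": 0, "gripper": 0.2}, {"delta_pos": [0, 0, 0.009], "yaw": 0, "gripper": 0.2}, {"delta_pos": [0, 0, 0.009], "yaw": 0, "gripper": 0.2}]}}

```text
t: 7.8
ee_pos: [0.6602, 0.1585, 0.0992]
ee_rot: [-0.0, 0.701, 0.713, -0.0]
contact_force: [-0.7, -0.3, -0.4]
opening: 0.0239
finger_force: 4.0
```

Request:
{"fn": "step_arm", "kwargs": {"rows": [{"delta_pos": [-0.001, 0, -0.005], "yaw": 0, "gripper": 0.2}, {"delta_pos": [-0.002, 0, -0.01], "yaw": 0, "gripper": 0.2}, {"delta_pos": [-0.003, 0, -0.015], "yaw": 0, "gripper": 0.2}, {"delta_pos": [-0.005, 0, -0.02], "yaw": 0, "gripper": 0.2}, {"delta_pos": [-0.007, 0, -0.025], "yaw": 0, "gripper": 0.2}, {"delta_pos": [-0.009, 0, -0.03], "yaw": 0, "gripper": 0.2}, {"delta_pos": [-0.012, 0, -0.035], "yaw": 0, "gripper": 0.2}, {"delta_pos": [-0.015, 0, -0.04], "yaw": 0, "gripper": 0.2}, {"delta_pos": [-0.018, 0, -0.045], "yaw": 0, "gripper": 0.2}, {"delta_pos": [-0.021, 0, -0.05], "yaw": 0, "gripper": 0.2}]}}

```text
t: 8.63
ee_pos: [0.6605, 0.1372, 0.1497]
ee_rot: [-0.0, 0.701, 0.713, 0.0]
contact_force: [-0.3, 0.3, -1.2]
opening: 0.0236
finger_force: 4.4
```

Run:
```python
from h import *
s,_=snap('scene'); d=cv2.resize(s[170:320,200:400],(800,600),interpolation=cv2.INTER_CUBIC)
cv2.imwrite('pics/s4.png',d[...,::-1])
```

```text
(no output)
```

View pics/s4.png

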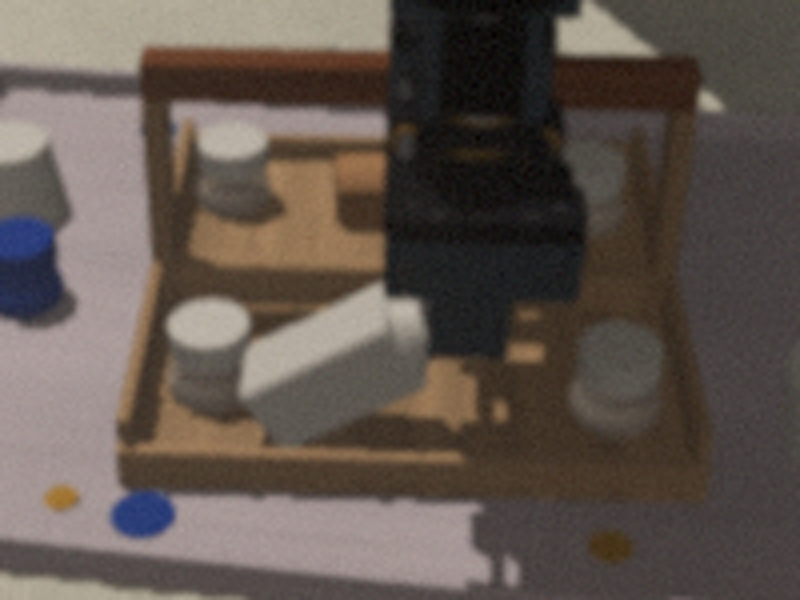

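The bottle is swinging upright. Its base corner at (245,370) is close to the -y pot, so I'll lift with less -y travel.

Request:
{"fn": "step_arm", "kwargs": {"rows": [{"delta_pos": [0.002, 0, -0.005], "yaw": 0, "gripper": 0.2}, {"delta_pos": [0.003, 0, -0.01], "yaw": 0, "gripper": 0.2}, {"delta_pos": [0.003, 0, -0.015], "yaw": 0, "gripper": 0.2}, {"delta_pos": [0.001, 0, -0.02], "yaw": 0, "gripper": 0.2}, {"delta_pos": [-0.002, 0, -0.024], "yaw": 0, "gripper": 0.2}, {"delta_pos": [-0.006, 0, -0.028], "yaw": 0, "gripper": 0.2}, {"delta_pos": [-0.01, 0, -0.032], "yaw": 0, "gripper": 0.2}, {"delta_pos": [-0.015, 0, -0.036], "yaw": 0, "gripper": 0.2}, {"delta_pos": [-0.02, 0, -0.038], "yaw": 0, "gripper": 0.2}, {"delta_pos": [-0.024, 0, -0.038], "yaw": 0, "gripper": 0.2}]}}

```text
t: 9.52
ee_pos: [0.6612, 0.1128, 0.1878]
ee_rot: [0.0, 0.701, 0.713, 0.0]
contact_force: [0.4, 0.1, 0.2]
opening: 0.0239
finger_force: 4.3
```

Run:
```python
from h import *
s,p=snap('scene'); d=cv2.resize(s[170:320,200:400],(800,600),interpolation=cv2.INTER_CUBIC)
cv2.imwrite('pics/s5.png',d[...,::-1]); print(proj(p,[[.681,.093,.011],[.681,.133,.011],[.681,.093,.091],[.681,.133,.091]])*4-[800,680])
```

```text
[[362.22929074 459.03649861]
 [448.6791984  462.62601945]
 [364.33885394 321.81136041]
 [456.0628458  325.18386714]]
```

View pics/s5.png

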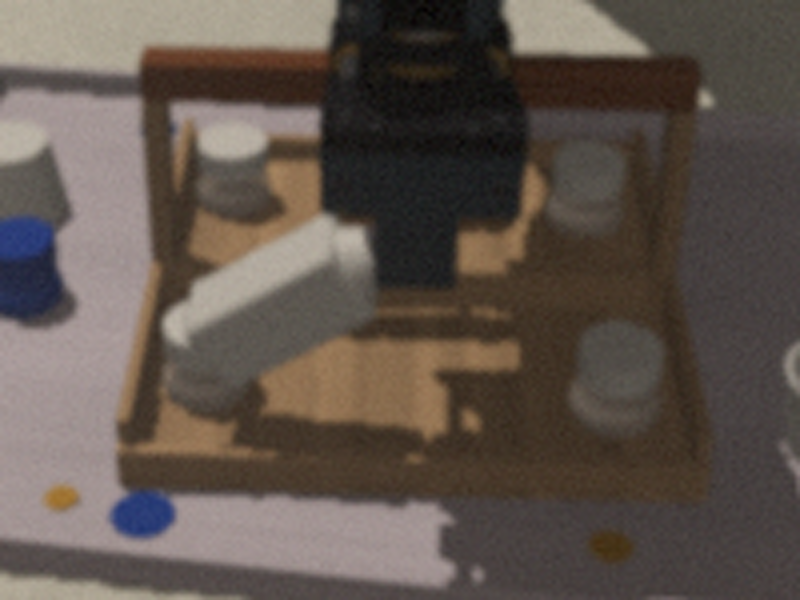

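The bottle jammed at about 30°. The pad's lower corner is catching the shoulder, and the base now hangs just over the -y pot. I'll back off by raising a little, moving +y, laying the bottle down along the same arc, and regripping nearer the cap tip and shallower.

Request:
{"fn": "step_arm", "kwargs": {"rows": [{"delta_pos": [0, 0, -0.006], "yaw": 0, "gripper": 0.2}, {"delta_pos": [0, 0, -0.012], "yaw": 0, "gripper": 0.2}, {"delta_pos": [0.006, 0, -0.012], "yaw": 0, "gripper": 0.2}, {"delta_pos": [0.012, 0, -0.012], "yaw": 0, "gripper": 0.2}, {"delta_pos": [0.018, 0, -0.012], "yaw": 0, "gripper": 0.2}, {"delta_pos": [0.024, 0, -0.012], "yaw": 0, "gripper": 0.2}, {"delta_pos": [0.03, 0, -0.012], "yaw": 0, "gripper": 0.2}, {"delta_pos": [0.033, 0, -0.012], "yaw": 0, "gripper": 0.2}, {"delta_pos": [0.033, 0, -0.004], "yaw": 0, "gripper": 0.2}, {"delta_pos": [0.033, 0, 0.004], "yaw": 0, "gripper": 0.2}]}}

```text
t: 10.4
ee_pos: [0.6605, 0.1468, 0.1829]
ee_rot: [0.0, 0.701, 0.713, 0.0]
contact_force: [0.5, -0.1, -1.6]
opening: 0.0239
finger_force: 4.4
```

Run:
```python
from h import *
s,p=snap('scene'); d=cv2.resize(s[170:320,200:400],(600,450),interpolation=cv2.INTER_CUBIC)
w,q=snap('wrist')
cv2.imwrite('pics/s6.png',np.vstack([d,cv2.resize(w,(600,450))])[:, :, ::-1][:600])
g=cv2.cvtColor(d,cv2.COLOR_RGB2HSV)
m=((g[...,1]<45)&(g[...,2]>105)).astype('uint8')
for c in cv2.findContours(m,0,2)[0]:
    if cv2.contourArea(c)>1500: print(cv2.minAreaRect(c))
```

```text
((91.5, 438.5), (21.0, 183.0), 90.0)
((151.0, 243.0), (42.0, 62.0), 90.0)
((263.07110595703125, 214.89117431640625), (54.961692810058594, 150.55613708496094), 68.28235626220703)
((215.95460510253906, 101.68070983886719), (179.71316528320312, 45.068363189697266), 2.7927021980285645)
((198.97756958007812, 254.7161865234375), (433.3205871582031, 345.4658203125), 5.920620918273926)
((459.20111083984375, 28.227115631103516), (72.45501708984375, 34.617401123046875), 36.38434982299805)
((154.0, 28.5), (57.0, 308.0), 90.0)
```

View pics/s6.png

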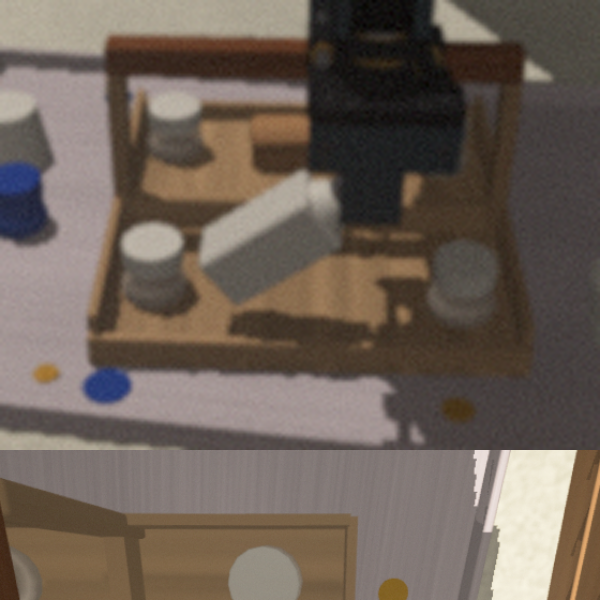

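Request:
{"fn": "step_arm", "kwargs": {"rows": [{"delta_pos": [0, 0, 0.01], "yaw": 0, "gripper": 0.2}, {"delta_pos": [0, 0, 0.02], "yaw": 0, "gripper": 0.2}, {"delta_pos": [0, 0, 0.03], "yaw": 0, "gripper": 0.2}, {"delta_pos": [0.003, 0, 0.036], "yaw": 0, "gripper": 0.2}, {"delta_pos": [0.007, 0, 0.043], "yaw": 0, "gripper": 0.2}, {"delta_pos": [0.011, 0, 0.05], "yaw": 0, "gripper": 0.2}, {"delta_pos": [0.014, 0, 0.057], "yaw": 0, "gripper": 0.2}, {"delta_pos": [0.017, 0, 0.065], "yaw": 0, "gripper": 0.2}, {"delta_pos": [0.019, 0, 0.073], "yaw": 0, "gripper": 0.2}, {"delta_pos": [0.02, 0, 0.081], "yaw": 0, "gripper": 0.2}]}}

```text
t: 11.33
ee_pos: [0.66, 0.1669, 0.1014]
ee_rot: [0.0, 0.701, 0.713, 0.0]
contact_force: [0.1, 1.2, -1.1]
opening: 0.0244
finger_force: 4.0
```

Request:
{"fn": "step_arm", "kwargs": {"rows": [{"delta_pos": [0, 0, 0.002], "yaw": 0, "gripper": 0.2}, {"delta_pos": [-0.003, 0, 0.002], "yaw": 0, "gripper": 0.2}, {"delta_pos": [-0.006, 0, 0.002], "yaw": 0, "gripper": 0.2}, {"delta_pos": [-0.009, 0, 0.002], "yaw": 0, "gripper": 0.2}, {"delta_pos": [-0.012, 0, 0.002], "yaw": 0, "gripper": 0.2}, {"delta_pos": [-0.012, 0, 0.002], "yaw": 0, "gripper": 0.2}, {"delta_pos": [-0.012, 0, 0.002], "yaw": 0, "gripper": 0.33}, {"delta_pos": [-0.012, 0, 0.002], "yaw": 0, "gripper": 0.33}, {"delta_pos": [-0.012, 0, 0.0], "yaw": 0, "gripper": 0.33}, {"delta_pos": [-0.012, 0, -0.002], "yaw": 0, "gripper": 0.33}]}}

```text
t: 12.17
ee_pos: [0.6602, 0.1546, 0.1044]
ee_rot: [-0.0, 0.701, 0.713, -0.0]
contact_force: [1.0, -0.4, -0.6]
opening: 0.03
finger_force: 0.0
```

Run:
```python
from h import *
s,p=snap('scene'); d=cv2.resize(s[170:320,200:400],(800,600),interpolation=cv2.INTER_CUBIC)
cv2.imwrite('pics/s7.png',d[...,::-1])
print(env.get_state()['ee_pos'],proj(p,[[.681,.048,.031],[.681,.128,.031],[.681,.160,.031],[.681,.048,.051],[.681,.048,.011]])*4-[800,680])
```

```text
[0.66048236 0.15466108 0.10485888] [[264.70878437 422.12192698]
 [439.47566432 429.36584044]
 [509.90878668 432.11695377]
 [263.78693731 388.4261602 ]
 [265.60625857 454.8309682 ]]
```

View pics/s7.png

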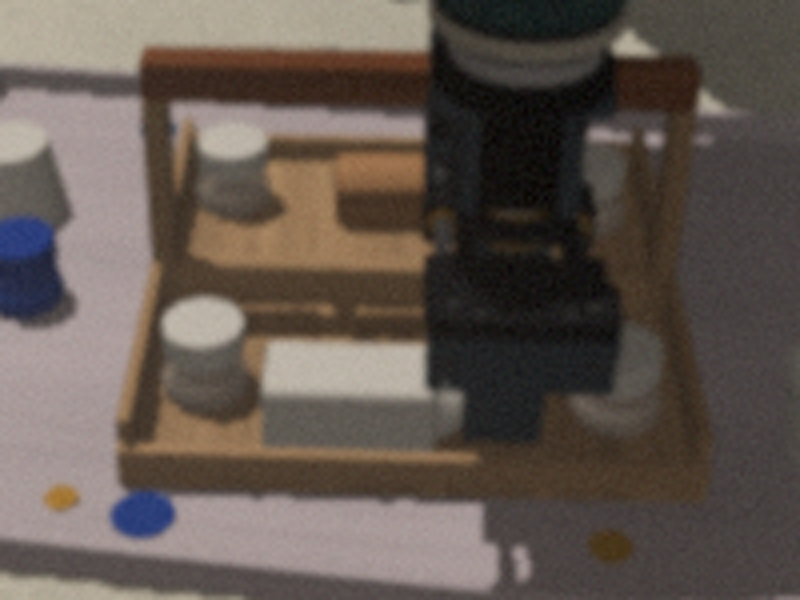

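Scene crop: the bottle lies flat again with its base at (265,395–445), right where predicted for y=0.048. The pots are upright. I'll regrip 3.5 mm further out on the cap with the tips shallower.

Request:
{"fn": "step_arm", "kwargs": {"grip_force": 3.5, "rows": [{"delta_pos": [0.002, 0, 0], "yaw": 0, "gripper": 0.33}, {"delta_pos": [0.0035, 0, 0], "yaw": 0, "gripper": 0.33}, {"delta_pos": [0.0035, 0, 0], "yaw": 0, "gripper": 0.2}, {"delta_pos": [0.0035, 0, 0], "yaw": 0, "gripper": 0.2}, {"delta_pos": [0.0035, 0, 0], "yaw": 0, "gripper": 0.2}, {"delta_pos": [0.0035, 0, 0], "yaw": 0, "gripper": 0.2}, {"delta_pos": [0.0035, 0, -0.004], "yaw": 0, "gripper": 0.2}, {"delta_pos": [0.0035, 0, -0.008], "yaw": 0, "gripper": 0.2}, {"delta_pos": [0.0035, 0, -0.012], "yaw": 0, "gripper": 0.2}, {"delta_pos": [0.0035, 0, -0.016], "yaw": 0, "gripper": 0.2}]}}

```text
t: 13.05
ee_pos: [0.6603, 0.158, 0.1208]
ee_rot: [0.0, 0.701, 0.713, 0.0]
contact_force: [-0.1, -0.5, -0.6]
opening: 0.0237
finger_force: 3.5
```

Request:
{"fn": "step_arm", "kwargs": {"rows": [{"delta_pos": [0, 0, -0.005], "yaw": 0, "gripper": 0.2}, {"delta_pos": [0, 0, -0.01], "yaw": 0, "gripper": 0.2}, {"delta_pos": [0, 0, -0.015], "yaw": 0, "gripper": 0.2}, {"delta_pos": [0, 0, -0.02], "yaw": 0, "gripper": 0.2}, {"delta_pos": [0, 0, -0.025], "yaw": 0, "gripper": 0.2}, {"delta_pos": [0, 0, -0.03], "yaw": 0, "gripper": 0.2}, {"delta_pos": [-0.002, 0, -0.035], "yaw": 0, "gripper": 0.2}, {"delta_pos": [-0.004, 0, -0.04], "yaw": 0, "gripper": 0.2}, {"delta_pos": [-0.006, 0, -0.045], "yaw": 0, "gripper": 0.2}, {"delta_pos": [-0.008, 0, -0.05], "yaw": 0, "gripper": 0.2}]}}

```text
t: 13.88
ee_pos: [0.6603, 0.1497, 0.1707]
ee_rot: [0.0, 0.701, 0.713, -0.0]
contact_force: [0.3, -0.5, -0.6]
opening: 0.0237
finger_force: 3.5
```

```bash
cat > tilt.py <<'E'
from h import *
# bottle outline in scene crop: bright, unsaturated pixels, edge angle of the camera-facing side
s,p=snap('scene'); d=s[185:320,200:400]
cv2.imwrite('pics/last.png',cv2.resize(d,(800,540),interpolation=cv2.INTER_CUBIC)[...,::-1])
g=cv2.cvtColor(d,cv2.COLOR_RGB2HSV)
lab=cv2.cvtColor(d,cv2.COLOR_RGB2LAB)
m=((abs(lab[...,2].astype(int)-128)<9)&(abs(lab[...,1].astype(int)-128)<7)&(lab[...,0]>85)).astype('uint8')
m[:, :40]=0; m[:25]=0; m[101:]=0; m[:, 165:]=0
n,l,st,ce=cv2.connectedComponentsWithStats(m)
for i in range(1,n):
    if st[i,4]>120:
        c=cv2.findContours((l==i).astype('uint8'),0,2)[0][0]
        print(st[i],ce[i].round(),[np.round(x,1) for x in cv2.minAreaRect(c)])
r=lab[::4,40:150:3,0]; 
for a in r: print(''.join('%4d'%v for v in a))
print(env.get_state()['ee_pos'],env.get_state()['opening'],env.get_state()['contact_force'])
E
python3 tilt.py
```

```text
[ 49  25  17  12 136] [56. 30.] [array([57. , 30.5]), array([11., 16.]), np.float64(90.0)]
[  70   54   46   43 1198] [92. 75.] [array([92.2, 74.3]), array([28.5, 50. ]), np.float64(55.6)]
[ 40  58  22  27 409] [49. 70.] [array([50.5, 71. ]), array([26., 21.]), np.float64(90.0)]
[143  74  21  17 160] [153.  82.] [array([153.2,  82.5]), array([15.4, 20.7]), np.float64(85.2)]
  78  77  82  72  74  77  72  79  72  76  73  73  78  72  71  76  70  71  73  73  72  61  28  34  24  28  14   6   9  15  10  15  12  27  34  19  28
  40  49  42  45  45  37  38  39  47  43  42  39  41  38  47  31  35  40  39  35  33  29  26  19  18  24  15  27  40  46  50  43  16  21  26  16  10
  50  48  40  46  45  42  50  46  40  36  46  45  44  47  42  44  40  37  42  40  37  36  54  51  27  18  21  16  11  16   9  12  14  12   8  29  36
  58 144 158 161 158 155 149 153 150 128 131 125 125 131 107  88  91  99  81  69  74  59  43  60  24  16  19  33  41  40  42  36  26  19   9  21  38
  64 107 136 146 170 177 179 174 165 163 157 155 153 155 161 158 160 160 160 157 156 136  27  27  15  16  12  12  12   2  10   
[... 3733 characters left out ...]
5  69  66  70
 162 163 161 162 163 162 167 163 161 162 163 166 160 161 159 157 159 159 161 160 159 163 162 166 165 161 157 170 161 130  75  73  69  72  74  70  64
 119 129 144 147 150 151 163 161 157 161 157 158 157 163 158 159 161 165 164 160 160 165 162 165 163 163 160 163 164 155 117  77  75  71  68  73  71
  82  81  85  87  85  86  85  84  84  89  99 108 119 124 140 147 151 153 156 162 158 158 164 158 160 162 157 159 161 162 159  86 101 111  72  66  71
  99  95 101  93  88  86  88  84  85  84  81  86  83  81  83  84  82  89  83  80  87  87  91  99 108 123 128 135 144 117  93  74  82 116  81  69  75
[0.66078242 0.14954198 0.17169686] 0.023605357703646985 [1.24572199 0.2470216  0.31206956]
```

Request:
{"fn": "step_arm", "kwargs": {"rows": [{"delta_pos": [-0.003, 0, -0.003], "yaw": 0, "gripper": 0.2}, {"delta_pos": [-0.006, 0, -0.006], "yaw": 0, "gripper": 0.2}, {"delta_pos": [-0.009, 0, -0.009], "yaw": 0, "gripper": 0.2}, {"delta_pos": [-0.012, 0, -0.011], "yaw": 0, "gripper": 0.2}, {"delta_pos": [-0.015, 0, -0.013], "yaw": 0, "gripper": 0.2}, {"delta_pos": [-0.019, 0, -0.015], "yaw": 0, "gripper": 0.2}, {"delta_pos": [-0.023, 0, -0.017], "yaw": 0, "gripper": 0.2}, {"delta_pos": [-0.028, 0, -0.019], "yaw": 0, "gripper": 0.2}, {"delta_pos": [-0.032, 0, -0.02], "yaw": 0, "gripper": 0.2}, {"delta_pos": [-0.036, 0, -0.021], "yaw": 0, "gripper": 0.2}]}}

```text
t: 14.77
ee_pos: [0.661, 0.1135, 0.1914]
ee_rot: [0.0, 0.701, 0.713, 0.0]
contact_force: [-0.5, 0.4, -1.6]
opening: 0.0234
finger_force: 3.5
```

```bash
sed -i 's/^r=lab.*/r=lab[44:105:3,46:140:3,0]/' tilt.py; python3 tilt.py
```

```text
[ 50  25  16  11 122] [57. 29.] [array([57.5, 30. ]), array([10., 15.]), np.float64(90.0)]
[ 71  51  32  46 971] [86. 74.] [array([86.3, 74.4]), array([24.8, 46.6]), np.float64(24.0)]
[ 40  58  22  28 394] [50. 70.] [array([50.5, 71.5]), array([27., 21.]), np.float64(90.0)]
[143  73  21  19 158] [153.  82.] [array([152.8,  80.5]), array([15.6, 20.5]), np.float64(29.7)]
  64 121 124 122 136 130 131 138 129 133 131 129 136 132 125 120  47  27  34  36  38  30  26  97 123 118 106 129 116  54  52  53
  75 127 124 128 133 128 129 141 130 128 131 135 134 131 132 107  36  34  24  30  29  32  31 115 131 124 114 121 114  60  56  54
  63  77  96 124 124 130 123 129 128 128 126 129 132 156 150  79  39  36  35  21  36  33  27 117 131 128 125  89  71  58  54  54
  67  67  68  70  74  65  70  71  73  68  77  76 105 173 167 122  35  34  25  25  35  31  31  80  89  96  90  85  60  57  55  58
  66  68  67  74  69  63  68  64  64  64  66  65 134 170 161 150 123  65  53  66  56  53  55  63  63  58  59  64  64  63  58  61
 100 137 140 112  72  66  62  61  70  63  65  81 143 176 152 144 130 111  93  78  6
[... 1373 characters left out ...]
 96  92  93  90  90  97  88  55  55  56  56  63  61  54  54 100  68  49  53  59  57  56  56
 133 133 135 129 128 120 127 127 125  87  73  82  87  94  94  77  56  57  53  56  61  57  56  55  56  56  57  54  50  64  53  52
 110 113 117 109 121 120 122 124 127 122 124 123 119 124 120 104  79  75  80  82  72  61  60  56  56  59  57  58  53  60  58  61
  70  68  68  69  67  67  65  71  71  68  69  70  70  70  73  71  73  74  76  72  77  66  62  65  69  68  67  61  63  65  63  65
  69  67  65  68  64  69  67  65  66  63  69  68  68  62  68  65  68  73  69  63  64  63  66  60  66  64  63  64  68  64  65  67
[0.66101232 0.11299717 0.19146766] 0.02376249617013449 [ 0.86295506 -0.07220346 -1.12013088]
```

Request:
{"fn": "step_arm", "kwargs": {"rows": [{"delta_pos": [-0.003, 0, 0], "yaw": 0, "gripper": 0.2}, {"delta_pos": [-0.006, 0, 0], "yaw": 0, "gripper": 0.2}, {"delta_pos": [-0.009, 0, 0], "yaw": 0, "gripper": 0.2}, {"delta_pos": [-0.012, 0, 0], "yaw": 0, "gripper": 0.2}, {"delta_pos": [-0.015, 0, 0], "yaw": 0, "gripper": 0.2}, {"delta_pos": [-0.018, 0, 0], "yaw": 0, "gripper": 0.2}, {"delta_pos": [-0.021, 0, 0], "yaw": 0, "gripper": 0.2}, {"delta_pos": [-0.024, 0, 0], "yaw": 0, "gripper": 0.2}, {"delta_pos": [-0.027, 0, 0], "yaw": 0, "gripper": 0.2}, {"delta_pos": [-0.027, 0, 0.001], "yaw": 0, "gripper": 0.2}]}}

```text
t: 15.65
ee_pos: [0.6614, 0.0865, 0.1903]
ee_rot: [0.0, 0.701, 0.713, -0.0]
contact_force: [0.5, -0.8, 5.4]
opening: 0.0235
finger_force: 3.5
```

```bash
python3 tilt.py
```

```text
[ 69  52  24  45 829] [80. 75.] [array([80.7, 74.2]), array([22.2, 43.9]), np.float64(2.5)]
[ 40  59  22  26 384] [49. 70.] [array([50.5, 71.5]), array([25., 21.]), np.float64(90.0)]
  61 117 125 128 134 128 126 140 126 124 112  38  37  34  33  27  29  42 113 122 116 108 115 120 124 115  73  56  55  61  54  48
  75 122 123 131 127 129 129 137 128 127 112  34  30  27  30  33  35  44 120 123 129 111 114 124 129 119  55  51  56  58  50  56
  60  71  98 123 126 130 122 129 127 129  98  39  29  29  36  33  29  40 126 131 126 124 124 129  95  72  53  54  55  54  55  50
  69  70  73  70  73  67  75  77  72 162 135  40  32  31  33  31  31  40  78  81  85  87  83  90  78  61  62  54  58  58  53  54
  63  61  65  64  65  58  65  67  75 159 144 122  84  66  73  65  58  56  61  61  63  69  61  62  61  60  63  59  63  59  60  63
 102 137 145 108  68  60  61  68  84 160 145 135 118  90  90  79  60  63  53  58  60  63  61  60  59  62  64  65  64  55  62  63
 183 184 180 181 167  92  90  92 106 178 156 133 104  92  85  87  83  85  90  84  91  83  85  61  91  80  58  60  57  59  61  60
 184 182 177 1
[... 1185 characters left out ...]
95  96  92  92  92  89  58  51  47  52  86  68  54  55  51  57  56  51  47  47  59  54  56
 126 132 129 124 127 125 132 127  98  95  93  95  90  92  85  57  53  55  53  58  63  55  51  55  52  53  51  51  51  58  54  55
 106 103 109 117 117 116 115 123 122 120 124 120 107  83  74  69  65  58  54  58  55  55  55  54  57  54  54  58  55  58  60  57
  69  69  67  71  70  76  68  65  67  67  70  72  66  73  69  67  68  62  62  65  61  61  64  63  60  62  58  69  61  63  66  58
  71  73  65  63  65  65  66  65  63  66  64  61  67  63  66  54  61  60  66  68  63  68  63  64  61  61  65  61  68  63  66  65
[0.66146705 0.08671485 0.19019915] 0.023954381067127974 [-0.57371512 -0.7986754   3.52519668]
```

The bottle is now upright to within about 2° and resting on the floor. I'll release it and retreat straight up.

Request:
{"fn": "step_arm", "kwargs": {"rows": [{"delta_pos": [0, 0, -0.001], "yaw": 0, "gripper": 0.2}, {"delta_pos": [0, 0, -0.001], "yaw": 0, "gripper": 0.28}, {"delta_pos": [0, 0, -0.001], "yaw": 0, "gripper": 0.32}, {"delta_pos": [0, 0, -0.001], "yaw": 0, "gripper": 0.4}, {"delta_pos": [0, 0, -0.001], "yaw": 0, "gripper": 0.5}, {"delta_pos": [0, 0, -0.001], "yaw": 0, "gripper": 0.5}, {"delta_pos": [0, 0, -0.001], "yaw": 0, "gripper": 0.5}, {"delta_pos": [0, 0, -0.01], "yaw": 0, "gripper": 0.5}, {"delta_pos": [0, 0, -0.025], "yaw": 0, "gripper": 0.5}, {"delta_pos": [0, 0, -0.045], "yaw": 0, "gripper": 0.5}]}}

```text
t: 16.53
ee_pos: [0.661, 0.087, 0.2358]
ee_rot: [-0.001, 0.701, 0.713, -0.001]
contact_force: [-0.1, -0.8, 0.2]
opening: 0.0456
finger_force: 0.0
```

Request:
{"fn": "step_arm", "kwargs": {"rows": [{"delta_pos": [0, -0.01, -0.03], "yaw": 0, "gripper": 0.7}, {"delta_pos": [0.01, -0.02, -0.06], "yaw": 0, "gripper": 1}, {"delta_pos": [0.02, -0.04, -0.08], "yaw": 0, "gripper": 1}, {"delta_pos": [0.025, -0.06, -0.08], "yaw": 0, "gripper": 1}, {"delta_pos": [0.025, -0.08, -0.08], "yaw": 0, "gripper": 1}, {"delta_pos": [0.025, -0.1, -0.08], "yaw": 0, "gripper": 1}, {"delta_pos": [0.025, -0.107, -0.08], "yaw": 0, "gripper": 1}, {"delta_pos": [0.025, -0.107, -0.08], "yaw": 0, "gripper": 1}, {"delta_pos": [0.025, -0.107, -0.08], "yaw": 0, "gripper": 1}, {"delta_pos": [0.025, -0.107, -0.08], "yaw": 0, "gripper": 1}]}}

```text
t: 17.37
ee_pos: [0.555, 0.1103, 0.3158]
ee_rot: [0.0, 0.701, 0.713, 0.0]
contact_force: [-0.2, -0.3, -0.6]
opening: 0.0909
finger_force: 0.0
```

Run:
```python
from h import *
s,p=snap('scene'); t,q=snap('top'); w,r=snap('wrist')
A=cv2.resize(s[150:330,190:420],(460,360)); B=cv2.resize(t[120:330,120:350],(340,310)); C=cv2.resize(w,(340,255))
o=np.zeros((570,800,3),'uint8'); o[:360,:460]=A; o[:310,460:]=B; o[312:567,460:]=C
cv2.imwrite('pics/s8.png',o[...,::-1]); print(env.get_state()['ee_pos'],env.get_state()['t'])
P=[[.544,0.111,.154],[.566,.111,.154]]
print(proj(q,P),proj(r,P))
for z,x0,x1 in((.154,.50,.61),):
    for y in(.08,.111,.14):
        uv=proj(q,[[x,y,z] for x in np.arange(x0,x1,.004)]).round().astype(int); print(y,[int(t[v,u].sum()) for u,v in uv])
```

```text
[0.55465665 0.11020532 0.31518313] 17.5167
[[240.56708321 221.89959056]
 [241.00833569 210.05182754]] [[263.20360338 211.78995082]
 [293.48981046 212.23319151]]
0.08 [101, 90, 96, 96, 87, 78, 79, 112, 151, 154, 151, 152, 146, 146, 148, 137, 148, 135, 134, 124, 134, 133, 134, 136, 129, 139, 132, 128]
0.111 [114, 106, 110, 104, 82, 163, 111, 86, 75, 81, 122, 120, 129, 132, 130, 140, 140, 121, 122, 123, 70, 76, 83, 85, 75, 87, 79, 81]
0.14 [111, 113, 110, 118, 118, 88, 91, 81, 66, 78, 75, 68, 123, 119, 116, 118, 114, 106, 97, 63, 123, 126, 128, 123, 138, 135, 152, 134]
```

View pics/s8.png

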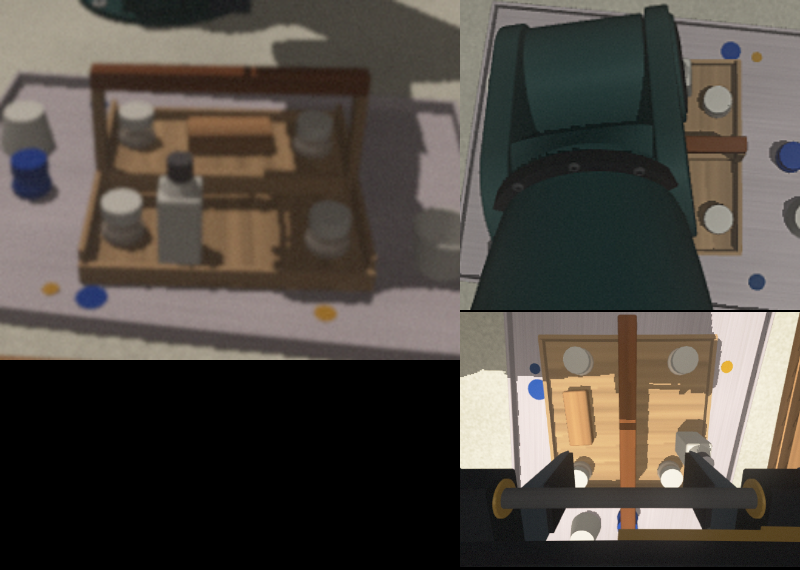

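The final picture shows the bottle upright on the far-lane floor at scene crop (180,220). All four pots and the block are in place, and the handle is centred under the gripper. I'll descend and grip the bar slightly towards −y, because the bottle now stands on that side.

Request:
{"fn": "step_arm", "kwargs": {"grip_force": 55, "rows": [{"delta_pos": [-0.004, 0, 0.02], "yaw": 0, "gripper": 1}, {"delta_pos": [-0.004, 0, 0.04], "yaw": 0, "gripper": 1}, {"delta_pos": [-0.004, 0, 0.06], "yaw": 0, "gripper": 1}, {"delta_pos": [-0.004, 0, 0.08], "yaw": 0, "gripper": 1}, {"delta_pos": [-0.004, 0, 0.09], "yaw": 0, "gripper": 1}, {"delta_pos": [-0.004, 0, 0.1], "yaw": 0, "gripper": 1}, {"delta_pos": [-0.004, 0, 0.107], "yaw": 0, "gripper": 1}, {"delta_pos": [-0.004, 0, 0.112], "yaw": 0, "gripper": 1}, {"delta_pos": [-0.004, 0, 0.112], "yaw": 0, "gripper": 1}, {"delta_pos": [-0.004, 0, 0.112], "yaw": 0, "gripper": 1}]}}

```text
t: 18.35
ee_pos: [0.5543, 0.1063, 0.2036]
ee_rot: [0.0, 0.701, 0.713, 0.0]
contact_force: [0.3, -0.2, -0.7]
opening: 0.091
finger_force: 0.0
```

Request:
{"fn": "step_arm", "kwargs": {"grip_force": 10, "rows": [{"delta_pos": [0, 0, 0], "yaw": 0, "gripper": 0.8}, {"delta_pos": [0, 0, 0], "yaw": 0, "gripper": 0.65}, {"delta_pos": [0, 0, 0], "yaw": 0, "gripper": 0.5}, {"delta_pos": [0, 0, 0], "yaw": 0, "gripper": 0.4}, {"delta_pos": [0, 0, 0], "yaw": 0, "gripper": 0.32}, {"delta_pos": [0, 0, 0], "yaw": 0, "gripper": 0.28}, {"delta_pos": [0, 0, 0], "yaw": 0, "gripper": 0.25}, {"delta_pos": [0, 0, 0], "yaw": 0, "gripper": 0.22}, {"delta_pos": [0, 0, 0], "yaw": 0, "gripper": 0.18}, {"delta_pos": [0, 0, 0], "yaw": 0, "gripper": 0.15}]}}

```text
t: 19.18
ee_pos: [0.554, 0.1063, 0.2032]
ee_rot: [-0.0, 0.701, 0.713, -0.0]
contact_force: [-0.3, 0.1, 0.4]
opening: 0.0277
finger_force: 0.0
```

Request:
{"fn": "step_arm", "kwargs": {"grip_force": 55, "rows": [{"delta_pos": [0, 0, 0], "yaw": 0, "gripper": 0.1}, {"delta_pos": [0, 0, 0], "yaw": 0, "gripper": 0.1}, {"delta_pos": [0, 0, 0], "yaw": 0, "gripper": 0.1}, {"delta_pos": [0, 0, 0], "yaw": 0, "gripper": 0.1}, {"delta_pos": [0, 0, 0], "yaw": 0, "gripper": 0.1}, {"delta_pos": [0, 0, 0], "yaw": 0, "gripper": 0.1}, {"delta_pos": [0, 0, -0.001], "yaw": 0, "gripper": 0.1}, {"delta_pos": [0, 0, -0.002], "yaw": 0, "gripper": 0.1}, {"delta_pos": [0, 0, -0.004], "yaw": 0, "gripper": 0.1}, {"delta_pos": [0, 0, -0.006], "yaw": 0, "gripper": 0.1}]}}

```text
t: 20.02
ee_pos: [0.5538, 0.1062, 0.209]
ee_rot: [-0.0, 0.701, 0.713, -0.0]
contact_force: [-0.1, -0.2, -7.5]
opening: 0.0195
finger_force: 55.0
```

```bash
python3 -c "
from h import *
s=env.get_state(); print({k:np.round(s[k],3) for k in('t','ee_pos','contact_force','wrist_torque','opening','finger_force')})"
```

```text
{'t': np.float64(20.017), 'ee_pos': array([0.554, 0.106, 0.209]), 'contact_force': array([-0.128, -0.233, -7.489]), 'wrist_torque': array([-0.008, -0.008,  0.053]), 'opening': np.float64(0.02), 'finger_force': np.float64(54.997)}
```

Request:
{"fn": "step_arm", "kwargs": {"rows": [{"delta_pos": [0, 0, -0.002], "yaw": 0, "gripper": 0.1}, {"delta_pos": [0, 0, -0.005], "yaw": 0, "gripper": 0.1}, {"delta_pos": [0, 0, -0.009], "yaw": 0, "gripper": 0.1}, {"delta_pos": [0, 0, -0.014], "yaw": 0, "gripper": 0.1}, {"delta_pos": [0, 0, -0.02], "yaw": 0, "gripper": 0.1}, {"delta_pos": [0, 0, -0.026], "yaw": 0, "gripper": 0.1}, {"delta_pos": [0, 0, -0.032], "yaw": 0, "gripper": 0.1}, {"delta_pos": [0, 0, -0.038], "yaw": 0, "gripper": 0.1}, {"delta_pos": [0, 0, -0.044], "yaw": 0, "gripper": 0.1}, {"delta_pos": [0, 0, -0.05], "yaw": 0, "gripper": 0.1}]}}

```text
t: 20.85
ee_pos: [0.5541, 0.1063, 0.2599]
ee_rot: [0.0, 0.701, 0.713, 0.0]
contact_force: [0.2, 0.1, -8.0]
opening: 0.0198
finger_force: 55.0
```

Request:
{"fn": "step_arm", "kwargs": {"rows": [{"delta_pos": [0, 0, -0.006], "yaw": 0, "gripper": 0.1}, {"delta_pos": [0, 0, -0.012], "yaw": 0, "gripper": 0.1}, {"delta_pos": [0, 0, -0.018], "yaw": 0, "gripper": 0.1}, {"delta_pos": [0, 0, -0.024], "yaw": 0, "gripper": 0.1}, {"delta_pos": [0, 0, -0.03], "yaw": 0, "gripper": 0.1}, {"delta_pos": [0, 0, -0.035], "yaw": 0, "gripper": 0.1}, {"delta_pos": [0, 0, -0.039], "yaw": 0, "gripper": 0.1}, {"delta_pos": [0, 0, -0.042], "yaw": 0, "gripper": 0.1}, {"delta_pos": [0, 0, -0.044], "yaw": 0, "gripper": 0.1}, {"delta_pos": [0, 0, -0.045], "yaw": 0, "gripper": 0.1}]}}

```text
t: 21.68
ee_pos: [0.554, 0.1063, 0.3044]
ee_rot: [0.0, 0.701, 0.713, 0.0]
contact_force: [0.5, -0.0, -8.9]
opening: 0.0197
finger_force: 55.0
```

Request:
{"fn": "step_arm", "kwargs": {"rows": [{"delta_pos": [0, 0, 0], "yaw": 0, "gripper": 0.1}, {"delta_pos": [0, 0, 0], "yaw": 0, "gripper": 0.1}, {"delta_pos": [0, 0, 0], "yaw": 0, "gripper": 0.1}, {"delta_pos": [0, 0, 0], "yaw": 0, "gripper": 0.1}, {"delta_pos": [0, 0, 0], "yaw": 0, "gripper": 0.1}, {"delta_pos": [0, 0, 0], "yaw": 0, "gripper": 0.1}, {"delta_pos": [0, 0, 0], "yaw": 0, "gripper": 0.1}, {"delta_pos": [0, 0, 0], "yaw": 0, "gripper": 0.1}, {"delta_pos": [0, 0, 0], "yaw": 0, "gripper": 0.1}, {"delta_pos": [0, 0, 0], "yaw": 0, "gripper": 0.1}]}}

```text
t: 22.52
ee_pos: [0.554, 0.1063, 0.3042]
ee_rot: [-0.0, 0.701, 0.713, 0.0]
contact_force: [-0.5, 0.1, -8.2]
opening: 0.0194
finger_force: 55.0
```

Run:
```python
from h import *
np.set_printoptions(precision=1,suppress=True)
s,p=snap('scene'); st=env.get_state(); print(st['ee_pos'],st['contact_force'],st['wrist_torque'],st['opening'])
# level check: near side wall (x=.696): bottom edge of wood vs background, columns along y; sample predicted points
dz=st['ee_pos'][2]-.2032; print(dz)
lab=cv2.cvtColor(s,cv2.COLOR_RGB2LAB).astype(int)
for y in (0.0,.03,.06,.16,.19,.22):
    zs=np.arange(-.012,.034,.003); uv=proj(p,[[.6965,y,.003+dz+z] for z in zs]).round().astype(int)
    print(y,[int(lab[v,u,2]-128) for u,v in uv])
zs=np.arange(-.004,.12,.008)
print('bottle',[int(lab[v,u,2]-128) for u,v in proj(p,[[.681,.08,.011+dz+z] for z in zs]).round().astype(int)],[int(lab[v,u,0]) for u,v in proj(p,[[.681,.08,.011+dz+z] for z in zs]).round().astype(int)])
```

```text
[0.6 0.1 0.3] [-0.3 -0.4 -7.3] [-0.  -0.1  0.1] 0.019507421259230755
0.10102707746890877
0.0 [2, 2, 2, 3, 4, 10, 10, 11, 11, 9, 13, 18, 21, 20, 19, 18]
0.03 [1, 1, 2, 0, 5, 11, 10, 12, 10, 12, 12, 17, 21, 21, 19, 20]
0.06 [1, 0, 2, 2, 7, 9, 10, 12, 13, 10, 11, 17, 17, 8, 6, 4]
0.16 [1, 1, 2, 3, 6, 7, 10, 10, 11, 11, 12, 15, 20, 17, 11, 8]
0.19 [1, 1, 2, 2, 3, 6, 11, 11, 11, 12, 11, 11, 18, 20, 14, 11]
0.22 [1, 0, 0, 2, 2, 7, 11, 10, 12, 11, 12, 12, 16, 21, 16, 11]
bottle [11, 18, 5, 4, 5, 5, 5, 4, 6, 5, 4, 3, 4, 3, 2, 2] [60, 96, 91, 90, 92, 85, 90, 90, 87, 93, 100, 90, 91, 54, 33, 43]
```

```bash
python3 -c "
from h import *
print(env.finish_job())"
```

```text
the job is handed in; nothing more can be done
None
```

The bottle is upright and released on the carrier's floor, and the carrier is held by its handle about 10 cm up, level to about 2 mm. The job is handed in at about 22.6 s, but no verdict came back; pots and block were last seen in place just before the lift.

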